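# Close a twin tube clamp and snap its retaining cap home

## Task

One of the two green clamps on the pair of hydraulic tubes is still open: lay the loose green clamp half over both tubes with the stud through its hole, then set the orange snap cap on that stud and press it down, past the click, until its rim sits flat on the clamp's steel plate. Do not let up after the click: the job finishes while you are still holding the cap down with a firm push (10 N is plenty). Leave everything else on the bench where it is.

Things in the scene. Friction and masses are not known exactly. Their poses are not given: they have to be found in the camera images.
- subplate: Fixed grey steel plate, 130 x 340 x 12 mm, with two steel tubes, 20 mm diameter, along its y axis (centres at its x = -25 and +25 mm, axes 36 mm, tops 46 mm above the bench). 46 mm high bulkheads near both ends. Origin under its centre. Two clamp places, 75 mm either side of its centre along y: one clamp finished (orange cap on top), one open; which is which varies.
- open_clamp: The open clamp: fixed green lower half, 90 (x) x 30 (y) x 23 mm, with an upright dark steel stud in its middle. Origin on the plate's top (12 mm above the bench) on the stud's axis; z up, y along the tubes. Stud shank 8 mm diameter, a 13 mm bulge 60.5 to 61 mm above the origin, then a cone to 4 mm diameter at the tip.
- stud_tip (a point): Tip of the open clamp's stud, on its axis, 68.5 mm above the open_clamp origin.
- closed_clamp: The finished clamp on the same tubes, fixed, an example of the result; its orange cap's top is 77 mm above its origin (which is on the plate, as for the open clamp). Leave it.
- clamp_half: Loose green upper clamp half with a steel cover plate, 90 (x) x 30 (y) x 27 mm, about 0.1 kg, lying right way up on the bench. Origin under its centre, z up; two arches 22 mm wide, 9 mm high run along its y at x = -25 and +25 mm. Either way round fits. Grip across its 30 mm width (y), fingertips higher than 9 mm above its underside, where the tubes will be.
- cap: Loose orange plastic snap cap, 32 mm diameter, 25 mm high, about 30 g, standing mouth down. Origin at the centre of its open rim, z up. Loose on the stud (it centres itself within 2 mm) its origin is 59 mm above open_clamp's; pressing takes 5 to 12 N until it clicks at 55 to 57 mm, the force drops, then it meets the hard stop: home at 52 mm, rim on the cover plate.
- locker_bottle: Bystander: small red bottle with white cap, 38 mm diameter, 115 mm high, upright. Origin under its centre.
- spanner: Bystander: steel open-ended spanner, 180 mm long, lying flat. Origin under its middle, x along it.
- fitting: Bystander: brass hexagonal pipe fitting, 30 mm across, 36 mm high, standing. Origin under its centre.
- stock_bin: Bystander: red stacking bin with stock, 150 x 110 x 75 mm. Origin under its centre.
- half_hole (a point): Top of the clamp half's vertical 17 mm through hole, in the middle of its cover plate, 27 mm above the clamp half's origin. Seated, the half rests on the tubes: its origin is 25 mm and this point 52 mm above the open_clamp origin, on the stud's axis, its axes parallel to that body's. Play about 1 to 2 mm.

How it is judged:
By the outcome, as a careful person would: the job done as asked, in the order asked, and still so for the second after the job is handed in, while the arm keeps its last pose, push and grip.
It also fails if it takes over 58 s, if anything falls off the work surface, if the arm or the gripper's body presses on something with over 40 N, if the wrist force passes 120 N, or if a joint passes its speed limit or range.

## Robot

A 7-joint arm with a two-finger parallel gripper is mounted at the origin on the work surface. World frame = base frame: x ahead of the robot, y to its left, z up, the work surface at z = 0. Lengths are in m, angles in rad, forces in N, time in s.
With the tool pointing down it reaches from about 0.4 to 0.85 m from the base axis. Payload 4.5 kg.
Tool frame: the origin (TCP) lies midway between the tips of the shut fingers; the grasp point (between the pads) lies 19 mm behind it; z points along the fingers, y is the line along which they close (so a half turn about z gives the same grasp; the last joint's range is limited). The gripper opens to 88 mm and grips with 3 to 60 N. Pads are 18 mm wide; open, the fingers measure 123 mm over their backs; the gripper's body (75 mm by 187 mm) begins 45 mm behind the grasp point.
Start: joints at [-1.155, 0.689, -0.195, 1.565, 0.157, 0.902, -0.215], TCP at [0.233, 0.58, 0.239] pointing down, gripper open.
Joint ranges: [-3.01, 3.01], [-0.46, 2.08], [-1.47, 1.51], [0.13, 2.56], [-1, 4.14], [0.04, 2.09], [-2.66, 2.66]. Speed limits (rad/s): [2.57, 2.57, 3.14, 3.14, 3.14, 3.14, 3.14].

## Interface

Orientations are given as a 3x3 rotation matrix whose columns are the frame's x, y, z axes.
In Python, from rig import bot, eyes gives the robot as it stands. The module is installed in compiled form; this text tells all that it offers.
- The arm moves only by the tool play_rows, never from a script. Its argument "plan" is a list that holds one entry, the list of rows, each a list of 7 numbers: the shift along the world's x, y, z scaled (see below), then the turn, a rotation vector about the world's x, y, z scaled (see below), then the gripper's target within -1 to 1 (shut at 1, half-way at 0, fully open at -1). In form: [[[tx, ty, tz, ax, ay, az, fingers], ...]]. A call has 1 to 20 rows; each row shifts and turns the commanded pose from where the row before left it; what a row does not reach is not made up. The controller multiplies each number of a shift by 0.05 m and each number of a turn by 0.12 rad. A row lasts 1/10 s, in which the tool goes at most 50 mm and 8.59 degrees, less where a joint would pass 70% of its speed; a pose out of reach is approached as far as the arm can. A call with a number of a shift or a turn outside -1 to 1 is refused whole. A call with a gripper value outside its range is refused whole. The fingers move at their own pace and stop on an object; "force" is the grip in N (left out, the last holds). Time passes only in rows, so rows that do not move let the fingers close. It gives the time, the measured TCP pose, the force, the opening and the grip force at its end, in the units of the state.
- bot.state(): the state, without advancing time (a new reading comes with each control period).
- eyes.capture(name): name is "side" or "top" or "wrist"; returns a dict with "image" (480x640x3 uint8, red, green, blue), "z_map" (480x640 float32, m along the optical axis (not along the pixel's ray), 0 where there is no reading), "intrinsics" (3x3 intrinsics, pixels), "k1" (the pictures are not rectified: a ray, as slopes to the right and down, at radius r is drawn at 1 + k1 r^2 times it, then the intrinsics apply), "view" (4x4, takes a point from world to camera coordinates). Camera axes: x right, y up, looking along -z (the intrinsics and any distortion apply to the point x, -y, -z); pixel columns grow to the right and rows downward; lengths in m; the calibration is good to about 2 mm. A picture is of the moment at which its call begins.
- bot.finish_job(): hands the job in; it is judged then, once.
The state is a dict: "t": time; "joints": joint angles; "joint_vel": joint speeds; "tau": joint torques, N m; "tool_pos": TCP position; "eef_rot": TCP orientation; "wrist_force": force on the tool from outside, world axes, zero at the start; "moment": the same for the moment, N m; "gripper_width": finger opening in m; "finger_force": force on a finger pad.
Only numpy, scipy, OpenCV 4.12 (cv2) and the standard library are available. Lean on these libraries where they do the work, as an engineer would, in place of code of your own. Each camera call takes 0.05 s, during which the arm holds its last target. There are 200 camera calls.

## Working session

There is one attempt and no reset: what is moved stays moved. The work goes in short steps, Python scripts to look and compute and a tool call to move; the robot and the scene stay as the last step left them, time stands still between calls to the robot, and variables do not carry over. Pictures are saved under pics/ and viewed, at most 10 in all, crops included, and the job is handed in when it is done.

Besides the shell and the picture viewer there is one more tool, called after "Request:" as name(argument=value, ...) on one line, values as JSON. play_rows: Moves the arm, as the interface text tells. Its arguments: {"type":"object","properties":{"plan":{"type":"array"},"force":{"type":"number"}},"required":["plan"]}

```bash
mkdir -p pics; cat > h.py <<'E'
import numpy as np, cv2
from rig import bot, eyes
def cloud(c):
    K=c["intrinsics"];h,w=c["z_map"].shape
    u,v=np.meshgrid(np.arange(w),np.arange(h))
    xd=(u-K[0,2])/K[0,0];yd=(v-K[1,2])/K[1,1];x,y=xd.copy(),yd.copy()
    for _ in range(8):
        f=1+c["k1"]*(x*x+y*y);x,y=xd/f,yd/f
    z=c["z_map"].astype(float)
    P=np.stack([x*z,-y*z,-z,np.ones_like(z)],-1)
    W=P@np.linalg.inv(c["view"]).T
    W=W[...,:3];W[z<=0]=np.nan
    return W
def hsv(c): return cv2.cvtColor(c["image"],cv2.COLOR_RGB2HSV)
def save(c,n): cv2.imwrite("pics/"+n,c["image"][...,::-1])
E
python3 - <<'E'
from h import *
for n in ["top","side"]:
    c=eyes.capture(n);save(c,n+"0.png");np.savez(n+"0.npz",**c)
    W=cloud(c);H=hsv(c)
    for nm,lo,hi in [("orange",(8,150,120),(20,255,255)),("green",(40,70,40),(90,255,255)),("red",(0,150,80),(6,255,255))]:
        m=cv2.inRange(H,lo,hi);k,l,s,ce=cv2.connectedComponentsWithStats(m)
        for i in range(1,k):
            if s[i,4]>60:
                p=W[l==i];p=p[~np.isnan(p[:,0])]
                if len(p): print(n,nm,s[i],ce[i].round(),np.median(p,0).round(4),np.percentile(p,98,axis=0).round(3),np.percentile(p,2,axis=0).round(3))
print(bot.state())
E
```

```text
top orange [370 228  17  17 212] [378. 236.] [ 0.6136 -0.0929  0.0884] [ 0.629 -0.08   0.092] [ 0.601 -0.106  0.077]
top orange [481 329  18  15 204] [491. 336.] [ 0.4348 -0.3244  0.0239] [ 0.449 -0.311  0.027] [ 0.421 -0.339  0.009]
top green [129 178  33  23 316] [144. 190.] [0.7123 0.3948 0.0202] [0.737 0.426 0.026] [0.695 0.362 0.01 ]
top green [111 195  42  40 605] [130. 216.] [0.6615 0.4224 0.0209] [0.695 0.452 0.026] [0.621 0.378 0.013]
top green [293 233  16  15 151] [301. 240.] [0.611  0.0523 0.0359] [0.627 0.071 0.042] [0.599 0.042 0.015]
top green [368 257  17   8  89] [376. 261.] [ 0.5717 -0.0946  0.0547] [ 0.577 -0.08   0.064] [ 0.571 -0.108  0.02 ]
top green [293 258  15   6  89] [300. 260.] [0.5708 0.0549 0.0354] [0.576 0.069 0.038] [0.567 0.041 0.028]
top red [  90  158   84   93 2004] [139. 202.] [0.6859 0.3981 0.0207] [0.757 0.464 0.078] [0.591 0.33  0.002]
top red [505 210  19  18 205] [513. 219.] [ 0.6579 -0.3589  0.0779] [ 0.675 -0.35   0.091] [ 0.648 -0.378  0.061]
top red [246 222   9  12  86] [250. 228.] [0.6304 0.1569 0.0476] [0.644 0.164 0.052] [0.622 0.149 
[... 2150 characters left out ...]
08387]), 'joint_vel': array([ 0.00122639, -0.00045701, -0.00054114, -0.00184971, -0.00173791,
        0.00080957, -0.00118692]), 'tau': array([-1.55976708e-03, -5.28501248e+01, -1.27112981e+00, -1.53838652e+01,
       -5.25578123e-02,  1.99520051e-03,  4.57598503e-05]), 'tool_pos': array([0.23270695, 0.57947336, 0.23800831]), 'eef_rot': array([[-9.28047384e-01,  3.72461881e-01, -4.47467688e-04],
       [ 3.72462118e-01,  9.28046134e-01, -1.53076503e-03],
       [-1.54880963e-04, -1.58728724e-03, -9.99998728e-01]]), 'wrist_force': array([ 0.12391143, -0.18044489, -0.2226364 ]), 'moment': array([ 0.03377667, -0.03381146,  0.03527578]), 'finger_force': 0.0, 'gripper_width': 0.08823200233827679}
```

View pics/top0.png

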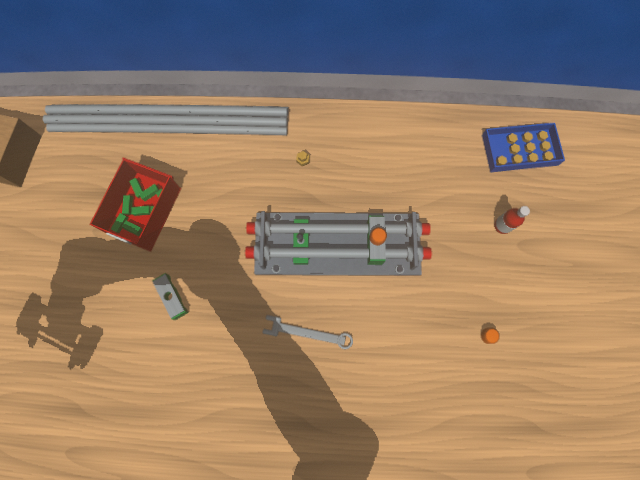

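View pics/side0.png

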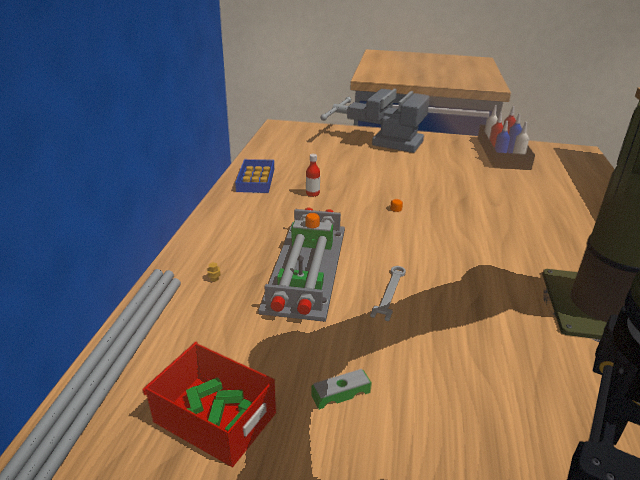

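Top view: clamp half at about (171,297), open stud at (301,237), cap at (491,336), spanner near (310,332), finished clamp at (377,236). The side view agrees.

```bash
python3 - <<'E'
from h import *
def box(W,x0,x1,y0,y1,z0,z1):
    p=W.reshape(-1,3);p=p[~np.isnan(p[:,0])]
    return p[(p[:,0]>x0)&(p[:,0]<x1)&(p[:,1]>y0)&(p[:,1]<y1)&(p[:,2]>z0)&(p[:,2]<z1)]
for n in ["top","side"]:
    c=dict(np.load(n+"0.npz"));W=cloud(c)
    p=box(W,.4,.58,.25,.4,.018,.05);r=cv2.minAreaRect((p[:,:2]*1000).astype(np.float32));print(n,"half",r,np.median(p[:,2]),len(p))
    p=box(W,.4,.47,-.36,-.28,.018,.05);print("cap",cv2.minEnclosingCircle((p[:,:2]*1000).astype(np.float32)),np.median(p[:,2]),len(p))
    p=box(W,.58,.65,.02,.1,.056,.1);print("stud",p.mean(0),p.max(0),p.min(0),len(p))
    p=box(W,.58,.65,-.14,-.05,.082,.1);print("ccap",cv2.minEnclosingCircle((p[:,:2]*1000).astype(np.float32)),np.median(p[:,2]),len(p))
    for a in [(.59,.65),(.56,.605)]:
        p=box(W,a[0],a[1],-.04,.02,.042,.05);print("tube",p.mean(0),len(p))
    p=box(W,.5,.72,-.2,.17,.007,.016);print("plate",cv2.minAreaRect((p[:,:2]*1000).astype(np.float32)),np.median(p[:,2]))
    p=box(W,.4,.58,.2,.45,-.02,.01);print("bench",np.median(p[:,2]))
R=bot.state()["eef_rot"];print("tool y yaw",np.degrees(np.arctan2(R[1,1],R[0,1])))
E
```

```text
top half ((491.5233459472656, 315.7781677246094), (91.56974792480469, 32.40901184082031), 33.0892448425293) 0.027633240712084894 708
cap ((436.8234558105469, -327.0943603515625), 17.0112247467041) 0.02374254732901321 222
stud [0.61083851 0.05627113 0.0761823 ] [0.61737374 0.06249866 0.08235009] [0.60532581 0.05088616 0.05749304] 35
ccap ((616.0310668945312, -93.43681335449219), 15.940929412841797) 0.08838650134503506 216
tube [ 0.62538375 -0.01029733  0.04556152] 329
tube [ 0.58790668 -0.00985939  0.04564195] 249
plate ((604.6506958007812, -19.570083618164062), (148.95620727539062, 340.8966979980469), 2.0170834064483643) 0.012803573599088236
bench 0.0008692832238558212
side half ((487.59722900390625, 315.7871398925781), (91.23822784423828, 32.973575592041016), 32.86796951293945) 0.02643025765861884 987
cap ((434.5227966308594, -326.24859619140625), 17.845849990844727) 0.02413557717373871 69
stud [0.6069102  0.05806437 0.069874  ] [0.61399668 0.0629438  0.08196135] [0.60148685 0.05245297 0.05626023] 52
ccap ((612.1747436523438, -93.1291732788086), 16.17281150817871) 0.08775924416712932 103
tube [ 0.62887485 -0.0088685   0.04531369] 143
tube [ 0.58400648 -0.00868946  0.04551478] 127
plate ((610.3562622070312, -18.142303466796875), (131.024658203125, 342.6440124511719), 1.7041722536087036) 0.01263891395792538
bench -2.036503485597363e-05
tool y yaw 68.13244281596751
```

Request:
play_rows(plan=[[[0.43,-0.44,-0.15,0,0,0.667,-1],[0.43,-0.44,-0.15,0,0,0.667,-1],[0.43,-0.44,-0.15,0,0,0.667,-1],[0.43,-0.44,-0.15,0,0,0.667,-1],[0.43,-0.44,-0.15,0,0,0.667,-1],[0.43,-0.44,-0.15,0,0,0.667,-1],[0.43,-0.44,-0.15,0,0,0.667,-1],[0.43,-0.44,-0.15,0,0,0.667,-1],[0.43,-0.44,-0.15,0,0,0.667,-1],[0.43,-0.44,-0.15,0,0,0.667,-1],[0.43,-0.44,-0.15,0,0,0.667,-1],[0.43,-0.44,-0.15,0,0,0.667,-1],[0,0,0,0,0,0,-1],[0,0,0,0,0,0,-1]]])

```text
t: 1.5
tool_pos: [0.4909, 0.3154, 0.1482]
eef_rot: [[-0.839, -0.545, -0.001], [-0.545, 0.839, -0.0], [0.001, 0.001, -1.0]]
wrist_force: [0.3, 0.1, 0.6]
gripper_width: 0.0879
finger_force: 0.0
```

```bash
cat >> h.py <<'E'
def tool():
    s=bot.state();R=s["eef_rot"]
    print("t",s["t"],"pos",s["tool_pos"].round(4),"yawY %.2f"%np.degrees(np.arctan2(R[1,1],R[0,1])),"z",R[:,2].round(3),"F",s["wrist_force"].round(1),"w %.4f"%s["gripper_width"],"ff",s["finger_force"],"j",s["joints"].round(2))
def sel(W,x0,x1,y0,y1,z0,z1):
    p=W.reshape(-1,3);p=p[~np.isnan(p[:,0])]
    return p[(p[:,0]>x0)&(p[:,0]<x1)&(p[:,1]>y0)&(p[:,1]<y1)&(p[:,2]>z0)&(p[:,2]<z1)]
E
python3 - <<'E'
from h import *
tool();c=eyes.capture("wrist");save(c,"w1.png");W=cloud(c)
p=sel(W,.4,.58,.25,.4,.018,.032);print(cv2.minAreaRect((p[:,:2]*1000).astype(np.float32)),np.median(p,0),len(p))
E
```

```text
t 1.5 pos [0.4909 0.3154 0.1482] yawY 123.00 z [-0.001 -0.    -1.   ] F [0.3 0.1 0.6] w 0.0879 ff 0.0 j [-0.38  0.79 -0.47  1.77  0.52  0.71  1.02]
((488.3490295410156, 316.42547607421875), (90.17928314208984, 30.014720916748047), 32.742347717285156) [0.48292127 0.31381234 0.02518852] 4302
```

View pics/w1.png

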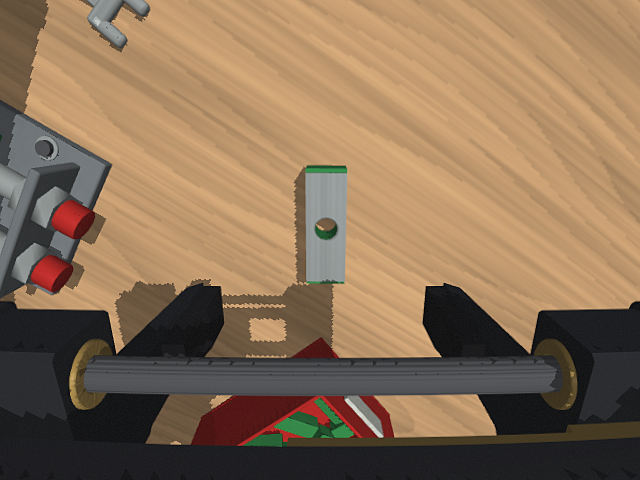

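Wrist view: half centred at about (326,228), square between the open fingers. Going down to tips 13 mm above the bench, then gripping.

Request:
play_rows(plan=[[[-0.044,0.02,-0.5,0,0,0,-1],[0,0,-0.5,0,0,0,-1],[0,0,-0.5,0,0,0,-1],[0,0,-0.5,0,0,0,-1],[0,0,-0.4,0,0,0,-1],[0,0,-0.3,0,0,0,-1],[0,0,0,0,0,0,0.2],[0,0,0,0,0,0,1],[0,0,0,0,0,0,1],[0,0,0,0,0,0,1],[0,0,0,0,0,0,1],[0,0,0,0,0,0,1],[0,0,0,0,0,0,1]]], force=25)

```text
t: 2.85
tool_pos: [0.4888, 0.317, 0.014]
eef_rot: [[-0.837, -0.547, 0.0], [-0.547, 0.837, 0.0], [-0.0, 0.0, -1.0]]
wrist_force: [0.1, -0.4, 0.7]
gripper_width: 0.0343
finger_force: 0.0
```

Request:
play_rows(plan=[[[0,0,0,0,0,0,1],[0,0,0,0,0,0,1],[0,0,0,0,0,0,1],[0,0,0,0,0,0,1],[0,0,0.3,0,0,0,1],[0,0,0.6,0,0,0,1],[0,0,0.6,0,0,0,1],[0,0,0.6,0,0,0,1],[0,0,0.6,0,0,0,1],[0,0,0.3,0,0,0,1]]])

```text
t: 3.85
tool_pos: [0.4892, 0.3178, 0.1671]
eef_rot: [[-0.837, -0.547, 0.003], [-0.547, 0.837, 0.003], [-0.004, 0.001, -1.0]]
wrist_force: [-0.2, 0.9, -1.0]
gripper_width: 0.0299
finger_force: 25.0
```

Request:
play_rows(plan=[[[0.3,-0.65,0,0,0,-0.57,1],[0.3,-0.65,0,0,0,-0.57,1],[0.3,-0.65,0,0,0,-0.57,1],[0.3,-0.65,0,0,0,-0.57,1],[0.3,-0.65,0,0,0,-0.57,1],[0.3,-0.65,0,0,0,-0.57,1],[0.3,-0.65,0,0,0,-0.57,1],[0.3,-0.65,0,0,0,-0.57,1],[0,0,0,0,0,0,1],[0,0,0,0,0,0,1]]])

```text
t: 4.85
tool_pos: [0.6085, 0.0562, 0.1642]
eef_rot: [[-1.0, -0.03, -0.0], [-0.03, 1.0, 0.0], [0.0, 0.0, -1.0]]
wrist_force: [-0.3, 1.0, -1.4]
gripper_width: 0.0296
finger_force: 25.0
```

```bash
python3 - <<'E'
from h import *
tool();c=eyes.capture("wrist");save(c,"w2.png");W=cloud(c)
np.savez("w2.npz",**c)
p=sel(W,.5,.7,-.0,.12,.16,.19);print("half",cv2.minAreaRect((p[:,:2]*1000).astype(np.float32)),p[:,2].min(),np.median(p[:,2]),len(p))
for n in ["top","side"]:
    c=eyes.capture(n);W=cloud(c);save(c,n+"2.png")
    p=sel(W,.5,.7,-.14,-.05,.082,.1);print(n,cv2.minEnclosingCircle((p[:,:2]*1000).astype(np.float32)))
    p=sel(W,.54,.68,.03,.09,.05,.085);print(n,"stud",p.mean(0) if len(p) else 0,len(p))
E
```

```text
t 4.85 pos [0.6085 0.0562 0.1642] yawY 91.72 z [-0.  0. -1.] F [-0.3  1.  -1.4] w 0.0296 ff 24.99028222693596 j [ 0.05  0.78 -0.39  1.67  0.4   0.77  1.07]
half ((608.1825561523438, 56.234657287597656), (90.9019546508789, 60.16364288330078), 1.6021825075149536) 0.16000474041644322 0.17551150326911918 14958
top ((0.0, 0.0), 0.0)
top stud 0 0
side ((0.0, 0.0), 0.0)
side stud [0.60695604 0.05804833 0.06761759] 58
```

View pics/w2.png

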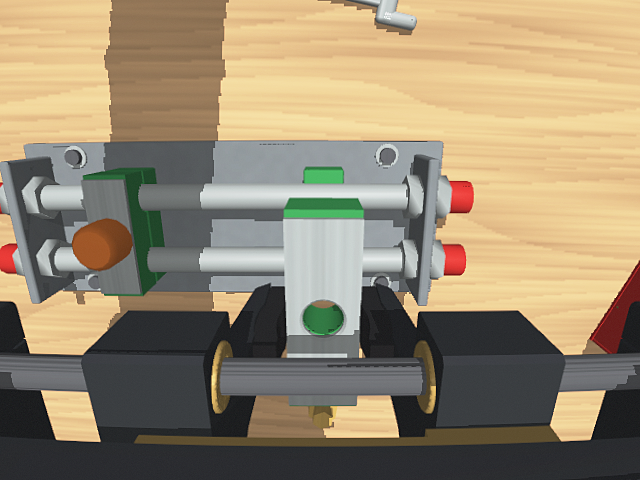

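Wrist view: the half is held square (hole at (322,318)), the open clamp's lower half peeks out behind it at (323,175), finished cap at (102,244). Refining the subplate frame from this view.

```bash
python3 - <<'E'
from h import *
c=dict(np.load("w2.npz"));W=cloud(c)
p=sel(W,.5,.7,-.14,-.05,.085,.1);print("ccap",cv2.minEnclosingCircle((p[:,:2]*1000).astype(np.float32)),len(p))
p=sel(W,.5,.7,-.14,-.05,.058,.068);print("ccover",cv2.minAreaRect((p[:,:2]*1000).astype(np.float32)),len(p))
for a in [(.57,.61),(.62,.66)]:
  for y0 in (-.06,-.03,0,.09,.11):
    p=sel(W,a[0],a[1],y0,y0+.02,.0445,.05)
    if len(p)>20: print("tube",a,y0,p.mean(0),len(p))
p=sel(W,.52,.7,-.2,.18,.009,.015);print("plate",cv2.minAreaRect((p[:,:2]*1000).astype(np.float32)),len(p))
H=hsv(c);m=(cv2.inRange(H,(40,70,40),(90,255,255))>0)
q=W[m];q=q[(q[:,2]>.03)&(q[:,2]<.04)&(q[:,1]>0)];print("lower green y",np.percentile(q[:,1],[1,50,99]),"x",np.percentile(q[:,0],[1,50,99]))
q=W[m];q=q[(q[:,2]>.16)];print("held green y",np.percentile(q[:,1],[1,50,99]),"x",np.percentile(q[:,0],[1,50,99]))
m2=W[(W[...,2]>.174)&(W[...,2]<.182)];m2=m2[(m2[:,0]>.55)&(m2[:,0]<.59)];print("held top y",np.percentile(m2[:,1],[1,50,99]))
E
```

```text
ccap ((612.967041015625, -92.46813201904297), 14.418996810913086) 1213
ccover ((612.9509887695312, -93.16165161132812), (90.66856384277344, 31.66335105895996), 1.5761820077896118) 3805
tube (0.57, 0.61) -0.06 [ 0.5866224  -0.04968803  0.04494833] 99
tube (0.57, 0.61) -0.03 [ 0.58559023 -0.02053604  0.04486059] 62
tube (0.57, 0.61) 0 [0.58407529 0.00926139 0.04489483] 66
tube (0.57, 0.61) 0.09 [0.58204997 0.10015138 0.04490033] 68
tube (0.57, 0.61) 0.11 [0.58276995 0.12183707 0.04786152] 516
tube (0.62, 0.66) -0.06 [ 0.63616011 -0.05020866  0.04491829] 48
tube (0.62, 0.66) -0.03 [ 0.63542032 -0.01916068  0.04491355] 53
tube (0.62, 0.66) 0 [0.63453671 0.00995982 0.04488349] 56
tube (0.62, 0.66) 0.09 [0.63201424 0.09994362 0.0448143 ] 55
tube (0.62, 0.66) 0.11 [0.63217468 0.12312368 0.04785057] 458
plate ((610.51220703125, -18.1834716796875), (129.4761962890625, 338.9316101074219), 1.7598572969436646) 23209
lower green y [0.04106339 0.05536701 0.07008442] x [0.56330797 0.56861595 0.57382255]
held green y [0.04068389 0.05580236 0.06958861] x [0.56269209 0.56510053 0.65273709]
held top y [0.04065678 0.05541198 0.07004909]
```

Request:
play_rows(plan=[[[0,0.01,-0.5,0,0,0,1],[0,0,-0.5,0,0,0,1],[0,0,-0.3,0,0,0,1],[0,0,-0.2,0,0,0,1],[0,0,-0.2,0,0,0,1],[0,0,-0.2,0,0,0,1],[0,0,-0.15,0,0,0,1],[0,0,-0.1,0,0,0,1],[0,0,-0.05,0,0,0,1],[0,0,0,0,0,0,1]]])

```text
t: 6.0
tool_pos: [0.6086, 0.0575, 0.0536]
eef_rot: [[-1.0, -0.031, -0.0], [-0.031, 1.0, 0.0], [0.0, 0.0, -1.0]]
wrist_force: [-0.4, -0.2, -1.0]
gripper_width: 0.0293
finger_force: 25.0
```

Request:
play_rows(plan=[[[0,0,-0.02,0,0,0,1],[0,0,-0.02,0,0,0,1],[0,0,-0.01,0,0,0,1],[0,0,0,0,0,0,1]]])

```text
t: 6.4
tool_pos: [0.6087, 0.0575, 0.0513]
eef_rot: [[-1.0, -0.031, 0.0], [-0.031, 1.0, 0.0], [-0.0, 0.0, -1.0]]
wrist_force: [0.1, 0.0, -0.9]
gripper_width: 0.0296
finger_force: 25.0
```

Request:
play_rows(plan=[[[0,0,-0.01,0,0,0,1],[0,0,-0.01,0,0,0,1],[0,0,0,0,0,0,0.2],[0,0,0,0,0,0,-0.2],[0,0,0,0,0,0,-0.2],[0,0,0,0,0,0,-0.2],[0,0,0.3,0,0,0,-0.2],[0,0,0.6,0,0,0,-0.2],[0,0,0.8,0,0,0,-0.2],[0,0,0.8,0,0,0,-0.2],[-0.9,0,0.2,0,0,0,-0.2],[-0.9,0,0,0,0,0,-0.2],[0,0,0,0,0,0,-0.2]]])

```text
t: 7.7
tool_pos: [0.5093, 0.0562, 0.1857]
eef_rot: [[-0.999, -0.035, -0.011], [-0.035, 0.999, -0.004], [0.011, -0.004, -1.0]]
wrist_force: [1.1, -0.3, -0.7]
gripper_width: 0.0532
finger_force: 0.0
```

```bash
python3 - <<'E'
from h import *
tool()
for n in ["top","side","wrist"]:
    c=eyes.capture(n);save(c,n+"3.png");W=cloud(c)
    p=sel(W,.54,.68,.02,.1,.058,.069);print(n,"half top",cv2.minAreaRect((p[:,:2]*1000).astype(np.float32)),np.percentile(p[:,2],[5,50,95]),len(p))
    p=sel(W,.54,.68,.02,.1,.0705,.1);print("stud",p.mean(0) if len(p) else 0,len(p))
    H=hsv(c);m=(cv2.inRange(H,(8,150,100),(20,255,255))>0)
    q=W[m];q=q[(q[:,1]<-.25)&(q[:,0]<.5)&(q[:,2]>.02)]
    if len(q): print("cap",cv2.minEnclosingCircle((q[:,:2]*1000).astype(np.float32)),q.mean(0))
E
```

```text
t 7.7 pos [0.5093 0.0562 0.1857] yawY 92.03 z [-0.011 -0.004 -1.   ] F [ 1.1 -0.3 -0.7] w 0.0532 ff 0.0 j [ 0.04  0.65 -0.4   1.94  0.4   0.64  1.  ]Traceback (most recent call last):
  File "<stdin>", line 5, in <module>
    return _quantile_unchecked(
        a, q, axis, out, overwrite_input, method, keepdims, weights)
    return _ureduce(a,
                    func=_quantile_ureduce_func,
    ...<5 lines>...
                    overwrite_input=overwrite_input,
                    method=method)
    r = func(a, **kwargs)
    result = _quantile(arr,
                       quantiles=q,
    ...<2 lines>...
                       out=out,
                       weights=wgt)
    slices_having_nans = np.isnan(arr[-1, ...])
                                  ~~~^^^^^^^^^
IndexError: index -1 is out of bounds for axis 0 with size 0
```

Request:
play_rows(plan=[[[-0.15,-0.77,-0.1,0,0,0,-0.6],[-0.15,-0.77,-0.1,0,0,0,-0.6],[-0.15,-0.77,-0.1,0,0,0,-0.6],[-0.15,-0.77,-0.1,0,0,0,-0.6],[-0.15,-0.77,-0.1,0,0,0,-0.6],[-0.15,-0.77,-0.1,0,0,0,-0.6],[-0.15,-0.77,-0.1,0,0,0,-0.6],[-0.15,-0.77,-0.1,0,0,0,-0.6],[-0.15,-0.77,-0.1,0,0,0,-0.6],[-0.15,-0.77,-0.1,0,0,0,-0.6],[0,0,0,0,0,0,-0.6],[0,0,0,0,0,0,-0.6]]])

```text
t: 8.95
tool_pos: [0.4444, -0.3292, 0.1355]
eef_rot: [[-1.0, -0.028, 0.002], [-0.028, 1.0, -0.001], [-0.002, -0.001, -1.0]]
wrist_force: [1.3, 0.0, -0.3]
gripper_width: 0.0706
finger_force: 0.0
```

```bash
python3 - <<'E'
from h import *
tool()
for n in ["top","side","wrist"]:
    c=eyes.capture(n);save(c,n+"3.png");W=cloud(c)
    p=sel(W,.54,.68,.02,.1,.058,.069)
    if len(p): print(n,"half top",cv2.minAreaRect((p[:,:2]*1000).astype(np.float32)),np.percentile(p[:,2],[5,50,95]),len(p))
    p=sel(W,.54,.68,.02,.1,.0705,.1);print("stud",p.mean(0) if len(p) else 0,len(p))
    H=hsv(c);m=(cv2.inRange(H,(8,150,100),(20,255,255))>0)
    q=W[m];q=q[(q[:,1]<-.25)&(q[:,0]<.5)&(q[:,2]>.02)]
    if len(q): print("cap",cv2.minEnclosingCircle((q[:,:2]*1000).astype(np.float32)),q.mean(0))
a=[cv2.imread(f"pics/{n}3.png") for n in ["top","wrist"]]
cv2.imwrite("pics/m3.png",np.vstack([cv2.resize(a[0][200:300,220:460],(720,300)),cv2.resize(a[1],(400,300))[:, :].copy() if 0 else cv2.copyMakeBorder(cv2.resize(a[1],(400,300)),0,0,0,320,cv2.BORDER_CONSTANT)]))
E
```

```text
t 8.95 pos [ 0.4444 -0.3292  0.1355] yawY 91.62 z [ 0.002 -0.001 -1.   ] F [ 1.3  0.  -0.3] w 0.0706 ff 0.0 j [ 0.81  0.77 -0.44  1.87  0.53  0.61  1.64]
top half top ((610.5275268554688, 57.25886917114258), (89.63389587402344, 29.853540420532227), 1.3401283025741577) [0.0615398  0.06477678 0.06717659] 636
stud [0.6109013  0.0562696  0.07715015] 34
side half top ((607.7276611328125, 56.90558624267578), (90.31012725830078, 35.599945068359375), 2.0161216259002686) [0.05925769 0.06418137 0.0662344 ] 488
stud [0.60722567 0.05831918 0.07632522] 28
cap ((285.97802734375, -554.8522338867188), 284.4991760253906) [ 0.40080393 -0.37195608  0.02705527]
stud 0 0
cap ((432.1601257324219, -326.6689453125), 15.048493385314941) [ 0.43193129 -0.32676397  0.02222706]
```

View pics/m3.png

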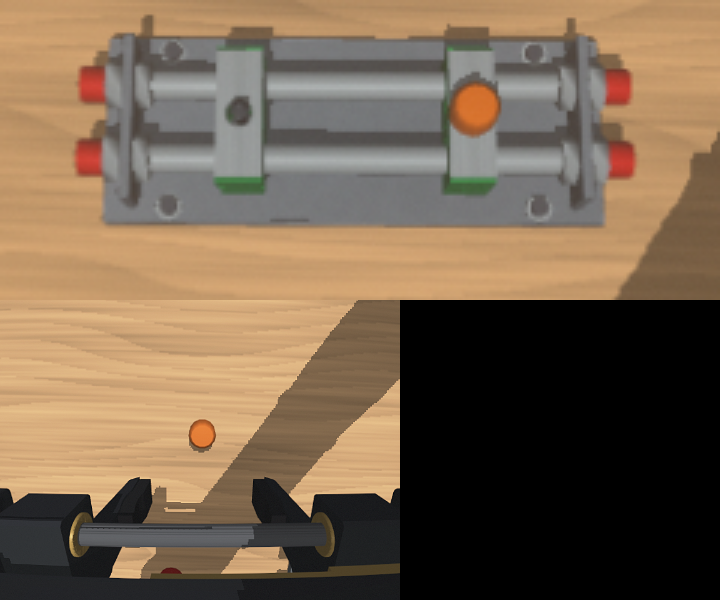

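Upper part of the picture: half seated over both tubes with the stud in its hole (238,110). Lower: cap at (202,434) ahead of the fingers. Going down on the cap.

Request:
play_rows(plan=[[[-0.115,0.025,-0.4,0,0,0,-0.6],[-0.115,0.025,-0.5,0,0,0,-0.6],[0,0,-0.5,0,0,0,-0.6],[0,0,-0.5,0,0,0,-0.6],[0,0,-0.4,0,0,0,-0.6],[0,0,-0.27,0,0,0,-0.6],[0,0,0,0,0,0,0.2],[0,0,0,0,0,0,1],[0,0,0,0,0,0,1],[0,0,0,0,0,0,1],[0,0,0,0,0,0,1],[0,0,0,0,0,0,1],[0,0,0,0,0,0,1],[0,0,0,0,0,0,1],[0,0,0,0,0,0,1]]], force=40)

```text
t: 10.6
tool_pos: [0.4325, -0.3253, 0.0074]
eef_rot: [[-1.0, -0.031, 0.001], [-0.031, 1.0, -0.001], [-0.001, -0.001, -1.0]]
wrist_force: [-0.7, -0.3, 5.8]
gripper_width: 0.0308
finger_force: 40.0
```

Request:
play_rows(plan=[[[0,0,0.3,0,0,0,1],[0,0,0.6,0,0,0,1],[0,0,0.7,0,0,0,1],[0,0,0.7,0,0,0,1],[0.3,0.6,0.6,0,0,0,1],[0.32,0.7,0,0,0,0,1],[0.32,0.7,0,0,0,0,1],[0.32,0.7,0,0,0,0,1],[0.32,0.7,0,0,0,0,1],[0.32,0.7,0,0,0,0,1],[0.32,0.7,0,0,0,0,1],[0.32,0.7,0,0,0,0,1],[0.32,0.7,0,0,0,0,1],[0.32,0.7,0,0,0,0,1],[0.32,0.7,0,0,0,0,1],[0,0,0,0,0,0,1],[0,0,0,0,0,0,1]]])

```text
t: 12.3
tool_pos: [0.6067, 0.0559, 0.1514]
eef_rot: [[-0.999, -0.034, -0.001], [-0.034, 0.999, -0.0], [0.001, -0.0, -1.0]]
wrist_force: [0.3, 0.6, -1.1]
gripper_width: 0.0309
finger_force: 40.0
```

```bash
python3 - <<'E'
from h import *
tool()
c=eyes.capture("wrist");save(c,"w4.png");W=cloud(c);np.savez("w4.npz",**c)
m=(cv2.inRange(hsv(c),(5,140,60),(20,255,255))>0)
q=W[m];q=q[(q[:,2]>.14)&(q[:,1]>0)];print(len(q),np.percentile(q,[1,50,99],axis=0))
t=q[q[:,2]>np.percentile(q[:,2],99)-.003];print("captop",cv2.minEnclosingCircle((t[:,:2]*1000).astype(np.float32)),t[:,2].mean())
p=sel(W,.54,.68,.02,.1,.058,.069);print("half",cv2.minAreaRect((p[:,:2]*1000).astype(np.float32)),len(p))
E
```

```text
t 12.3 pos [0.6067 0.0559 0.1514] yawY 91.92 z [-0.001 -0.    -1.   ] F [ 0.3  0.6 -1.1] w 0.0309 ff 39.99969905242324 j [ 0.05  0.8  -0.4   1.69  0.42  0.74  1.05]
5312 [[0.59115425 0.04126437 0.14534404]
 [0.60129488 0.05576441 0.16575136]
 [0.61922223 0.07058925 0.16785105]]
captop ((593.9751586914062, 54.058692932128906), 26.839458465576172) 0.16690349639979277
half ((595.4876708984375, 57.048980712890625), (65.22608947753906, 30.093412399291992), 1.3312700986862183) 3743
```

View pics/w4.png

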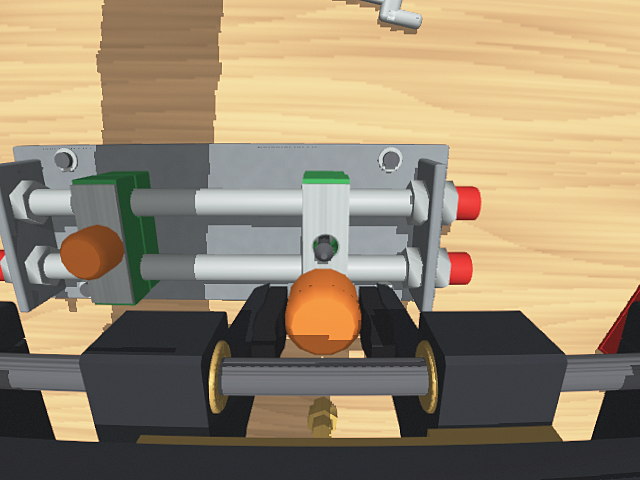

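Wrist view: cap held upright between the pads (323,312), the stud visible in the half's hole at (325,248). Measuring both.

```bash
python3 - <<'E'
from h import *
c=dict(np.load("w4.npz"));W=cloud(c)
p=sel(W,.59,.63,.04,.075,.0695,.09);print("stud",p.min(0),p.max(0),p[p[:,2]>.078].mean(0),len(p))
m=(cv2.inRange(hsv(c),(5,140,60),(20,255,255))>0)
q=W[m];q=q[(q[:,1]>.03)&(q[:,1]<.08)&(q[:,0]>.58)]
for z0 in (.15,.155,.16,.1655): 
    t=q[(q[:,2]>z0)&(q[:,2]<z0+.004)];print(z0,len(t),t.min(0),t.max(0),cv2.minEnclosingCircle((t[:,:2]*1000).astype(np.float32)))
E
```

```text
stud [0.60229242 0.05034516 0.07060712] [0.614714   0.06256216 0.07965814] [0.60806961 0.05628717 0.07872964] 293
0.15 224 [0.59087122 0.04168502 0.15001993] [0.60334318 0.07098592 0.15397082] ((601.657958984375, 56.31084442138672), 14.72269058227539)
0.155 263 [0.59104619 0.04088411 0.15500883] [0.60332064 0.07109756 0.15899835] ((602.4962158203125, 55.9908332824707), 15.129302978515625)
0.16 785 [0.59089075 0.04065746 0.16000633] [0.6220147  0.07123372 0.16399968] ((606.75, 56.16392135620117), 16.18764877319336)
0.1655 2843 [0.59301486 0.04256639 0.1655011 ] [0.61969972 0.06939291 0.1683246 ] ((606.3344116210938, 55.562530517578125), 13.85733699798584)
```

Request:
play_rows(plan=[[[0.034,0.01,-0.3,0,0,0,1],[0,0,-0.4,0,0,0,1],[0,0,-0.3,0,0,0,1],[0,0,-0.15,0,0,0,1],[0,0,-0.1,0,0,0,1],[0,0,-0.08,0,0,0,1],[0,0,0,0,0,0,1],[0,0,0,0,0,0,1]]], force=60)

```text
t: 13.15
tool_pos: [0.6092, 0.0556, 0.0857]
eef_rot: [[-1.0, -0.031, 0.001], [-0.031, 1.0, 0.0], [-0.001, 0.0, -1.0]]
wrist_force: [0.6, 1.4, -0.1]
gripper_width: 0.03
finger_force: 60.0
```

Request:
play_rows(plan=[[[-0.014,0.016,-0.04,0,0,0,1],[0,0,-0.04,0,0,0,1],[0,0,-0.03,0,0,0,1],[0,0,0,0,0,0,1]]])

```text
t: 13.55
tool_pos: [0.608, 0.0563, 0.0796]
eef_rot: [[-1.0, -0.032, -0.0], [-0.032, 1.0, -0.0], [0.0, -0.0, -1.0]]
wrist_force: [0.1, 0.9, -0.7]
gripper_width: 0.0302
finger_force: 60.0
```

Request:
play_rows(plan=[[[0,0,-0.03,0,0,0,1],[0,0,-0.03,0,0,0,1],[0,0,0,0,0,0,1]]])

```text
t: 13.85
tool_pos: [0.6085, 0.0565, 0.077]
eef_rot: [[-1.0, -0.032, 0.001], [-0.032, 1.0, 0.0], [-0.001, 0.0, -1.0]]
wrist_force: [-0.5, 0.6, 2.1]
gripper_width: 0.0301
finger_force: 60.0
```

Request:
play_rows(plan=[[[0,0,-0.03,0,0,0,1],[0,0,-0.03,0,0,0,1],[0,0,0,0,0,0,1]]])

```text
t: 14.15
tool_pos: [0.6083, 0.0562, 0.0733]
eef_rot: [[-1.0, -0.031, 0.0], [-0.031, 1.0, 0.0], [-0.0, 0.0, -1.0]]
wrist_force: [2.3, -0.2, -5.6]
gripper_width: 0.03
finger_force: 60.0
```

Request:
play_rows(plan=[[[0,0,-0.02,0,0,0,1],[0,0,-0.02,0,0,0,1],[0,0,0,0,0,0,1]]])

```text
t: 14.45
tool_pos: [0.6078, 0.0563, 0.0715]
eef_rot: [[-0.999, -0.032, -0.001], [-0.032, 0.999, -0.0], [0.001, -0.0, -1.0]]
wrist_force: [-0.2, 1.2, -1.3]
gripper_width: 0.0304
finger_force: 60.0
```

Request:
play_rows(plan=[[[0,0,-0.02,0,0,0,1],[0,0,-0.01,0,0,0,1],[0,0,0,0,0,0,1]]])

```text
t: 14.75
tool_pos: [0.6078, 0.0563, 0.0713]
eef_rot: [[-1.0, -0.032, -0.0], [-0.032, 1.0, -0.0], [0.0, -0.0, -1.0]]
wrist_force: [-2.5, -0.5, 8.2]
gripper_width: 0.0306
finger_force: 60.0
```

```bash
python3 - <<'E'
from h import *
tool()
c=eyes.capture("side");W=cloud(c);save(c,"s5.png")
m=(cv2.inRange(hsv(c),(5,140,60),(20,255,255))>0);q=W[m]
for a,b in((.02,.09),(-.13,-.06)):
    t=q[(q[:,1]>a)&(q[:,1]<b)&(q[:,0]<.66)&(q[:,0]>.55)]
    if len(t): print(len(t),t.min(0),t.max(0))
cv2.imwrite("pics/s5c.png",cv2.resize(c["image"][190:320,240:370,::-1],(560,560),interpolation=cv2.INTER_NEAREST))
tool()
E
```

```text
t 14.75 pos [0.6078 0.0563 0.0713] yawY 91.81 z [-0. -0. -1.] F [-2.5 -0.5  8.2] w 0.0306 ff 60.002898406237364 j [ 0.02  0.91 -0.33  1.72  0.49  0.59  1.  ]
69 [0.57758335 0.02897814 0.06361204] [0.62323862 0.08998553 0.16865398]
9 [ 0.59700676 -0.09013484  0.06497881] [ 0.60334517 -0.0815375   0.07149884]
t 14.8 pos [0.6079 0.0563 0.0713] yawY 91.80 z [-0. -0. -1.] F [-2.2 -0.2  8.5] w 0.0305 ff 60.00280514359474 j [ 0.02  0.91 -0.33  1.72  0.49  0.59  1.  ]
```

View pics/s5c.png

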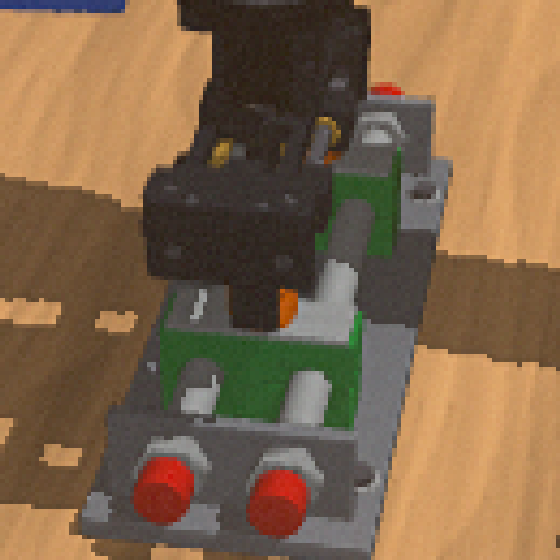

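Crop: the cap sits low on the clamp's plate under the fingers (285,308), and the force is rising at the expected home height. Pushing firmly.

Request:
play_rows(plan=[[[0,0,-0.01,0,0,0,1],[0,0,-0.01,0,0,0,1],[0,0,0,0,0,0,1],[0,0,0,0,0,0,1]]])

```text
t: 15.2
tool_pos: [0.6079, 0.0563, 0.0712]
eef_rot: [[-1.0, -0.031, 0.0], [-0.031, 1.0, -0.001], [-0.0, -0.001, -1.0]]
wrist_force: [-3.7, -1.3, 15.1]
gripper_width: 0.0303
finger_force: 60.0
```

```bash
python3 - <<'E'
from h import *
c=eyes.capture("wrist");W=cloud(c)
m=(cv2.inRange(hsv(c),(5,140,60),(20,255,255))>0);q=W[m]
for a,b in((.03,.08),(-.13,-.06)):
    t=q[(q[:,1]>a)&(q[:,1]<b)&(q[:,0]<.66)&(q[:,0]>.55)];print(len(t),np.percentile(t[:,2],[1,50,90,98]))
p=sel(W,.55,.59,.045,.07,.055,.07);print("half top z",np.median(p[:,2]))
tool()
E
```

```text
5274 [0.06525905 0.08573579 0.08698581 0.08759988]
1321 [0.0630204  0.06959018 0.07532431 0.07848974]
half top z 0.062116406106626804
t 15.25 pos [0.6079 0.0562 0.0712] yawY 91.80 z [ 0.    -0.001 -1.   ] F [-4.8 -1.1 16.1] w 0.0304 ff 60.004986645653844 j [ 0.02  0.91 -0.33  1.72  0.49  0.59  1.  ]
```

```bash
python3 -c "
from rig import bot
print(bot.finish_job())"
```

```text
the job is handed in; nothing more can be done
None
```

The clamp half is seated over both tubes, and the cap clicked onto the stud with its rim measured flat on the steel plate. I handed the job in at about 15 s while still pushing down with about 16 N; no verdict came back.

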